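Slide the terrain board home past the spring pin of its shelf bay

TASK

In the low steel shelf bay, press the metal strip between the runners down with your fingertips so that the spring pin at its far end sinks, and keep it held down while you push the loose terrain board by its near edge over the pin until it is fully home against the stop at the far end. Then let go and move clear, so that the pin springs up in the board's square hole and locks it. Only press and push: do not lift or tip the board, and leave the other pieces around the bay where they are.

Things in the scene. Friction and masses are not known exactly. Their poses are not given: they have to be found in the camera images.
- bay: Fixed low grey steel bay, 300 mm long (its x), 170 mm wide (y). Origin on the table, on the middle line; +x is the way the board slides home, z up. Two runners, tops at z = 30 mm (x -105 to 100, 36 to 81 mm either side of the middle), leave a 72 mm channel open from above. Guide walls on their outer edges rise to z = 51; the board has 1.5 mm play at each side.
- stop_face (a point): Centre of the stop wall's face at the bay's far end: bay x = 95 mm, z = 30 mm (level with the runners). The wall spans the bay's width and rises to z = 55 mm.
- lock_bar (a joint): How far the sprung strip with the pin is pressed, m: 0 = up, 0.014 = bottomed on a hard stop. It goes straight down, against 2 N at first and 5 N at the bottom, and springs back by itself. At 0.009 the pin is just level with the runners; from 0.010 on the board passes over it. Let go too early, the pin pushes up against the board's underside.
- bar_pad (a point): Point on the middle of the strip's upper face near its robot end (bay x = -130 mm); sinks with the strip. The strip is a bare metal bar, 50 mm wide, 6 mm thick, in the channel from bay x = -175 to 60 mm, top at z = 24 mm when up. It may be pressed anywhere along its length and a fingertip can slide along it.
- pin_top (a point): Centre of the top of the round steel pin, 14 mm across, that stands on the strip's far end at bay x = 50 mm; sinks with the strip. When up its top is at z = 39 mm, 9 mm above the runners, and blocks the board.
- board: Loose plywood board, about 0.8 kg, 110 mm along x, 150 mm across, 12 mm thick, low mounds and two model palms (to 70 mm) on its sides, middle 36 mm bare. Lies across the runners, 6 mm above the strip. Origin: centre of underside, axes as the bay's. Starts with its far edge 4 to 25 mm before the pin; home, far edge at the stop, its origin is at bay x = 40 mm.
- board_back (a point): Middle of the board's upright near edge (bay -x side), where it can be pushed; 6 mm above the underside. Any finger standing on the strip behind the board meets this edge.
- board_hole (a point): Centre of the mouth of the board's 26 mm square hole, at the board's upper face, 10 mm from the board's centre toward its far edge; over the pin when the board is home.
- jar: Bystander: small paint jar, 36 mm across, 55 mm tall, beside the bay. Origin under its centre, as for all bystanders.
- tree: Bystander: model palm on a round sandy foot 52 mm across, 79 mm tall, beside the bay.
- hillock: Bystander: green mound about 76 mm across, 34 mm tall, beside the bay.
- ruin: Bystander: model of a ruined wall on a 90 x 60 mm base, 71 mm tall, to the left.
- brush: Bystander: brush lying on the table to the right.
- tin: Bystander: shallow open round tin, 110 mm across, 30 mm tall, to the right.
- can: Bystander: can 52 mm across, 90 mm tall, to the left.
There are look-alikes about, which are no part of the job. What is shaped like the board but pink or turquoise is not meant.

How it is judged (in metres and radians):
On the way, in this order (a step that is already met when the one before it is completed fails the run):
1. the strip is pressed down by the fingers before the board reaches the pin (value of joint lock_bar above 0.01 m and x of board in the frame of bay below -0.008 m and contact force between the fingers and lock_bar above 0.3 N), for 0.1 s.
2. the board's far edge is 10 to 32 mm beyond the pin while the fingers still hold the strip down (value of joint lock_bar above 0.009 m and x of board in the frame of bay between 0.012 and 0.034 m and contact force between the fingers and lock_bar above 0.3 N), for 0.05 s.
At the end, for the whole second after the job is handed in: The board lies flat on the runners, at rest, its far edge within 4 mm of the stop, and the pin has sprung up in its hole (strip within 3 mm of fully up) (x of board in the frame of bay between 0.036 and 0.043 m and value of joint lock_bar below 0.003 m and angle between board's own z axis and vertical below 0.04 rad and z of board in the frame of bay between 0.027 and 0.033 m and linear speed of board below 0.01 m/s); the robot touches nothing.
It fails at once if the board is lifted more than 10 mm off the runners (z of board in the frame of bay above 0.04 m).
It fails at once if the board is tipped by more than about 9 degrees (angle between board's own z axis and vertical above 0.15 rad).
It fails at once if a bystander (jar, tree, hillock, ruin, brush, tin, can) is moved more than 20 mm (distance of any of jar, tree, hillock, ruin, brush, tin, can from where it was at the start of the episode above 0.02 m).
It also fails if it takes over 35 s, if anything falls off the work surface, if the arm or the gripper's body presses on something with over 40 N, if the wrist force passes 120 N, or if a joint passes its speed limit or range.

ROBOT

A 6-joint arm with a two-finger parallel gripper is mounted at the origin on the work surface. World frame = base frame: x ahead of the robot, y to its left, z up, the work surface at z = 0. Lengths are in mm, angles in degrees, forces in N, time in s.
With the tool pointing down it reaches from about 225 to 725 mm from the base axis. Payload 3.1 kg.
Tool frame: the origin (TCP) lies on the centre line of the jaws, within the pads' length; the fingertips stand 8 mm ahead of it and the grasp point (between the pads) lies 11 mm behind it; z points along the fingers, y is the line along which they close (so a half turn about z gives the same grasp; the last joint's range is limited). The gripper opens to 85 mm and grips with 20 to 120 N. Pads are 22 mm wide; open, the fingers measure 114 mm over their backs; the gripper's body (76 mm by 85 mm) begins 54 mm behind the grasp point. The pads swing forward as they close: fully open they stand 13 mm farther back than shut.
Start: joints at [61.49, 2.75, 5.684, 92.934, 0, 82.678], TCP at [189.757, 489.5, 239.312] pointing down, gripper open.
Joint ranges: [-166.93, 166.93], [-56.73, 111.36], [-69.38, 81.34], [-121.58, 131.49], [-85.45, 84.26], [-180, 180]. Speed limits (degrees/s): [159.86, 159.86, 180, 180, 180, 180].

INTERFACE

Orientations are given as [roll, pitch, yaw] about the fixed x, y, z axes, in that order (R = Rz(yaw) Ry(pitch) Rx(roll)).
In Python, from plant import state, capture, camera_params, finish_job gives the robot as it stands. The module is installed in compiled form; this text tells all that it offers.
- The arm moves only by the tool apply_moves, never from a script. Its argument "deltas" is a list of rows, each a list of 7 numbers: the closure, from -1 (fully open) to 1 (shut), then the shift along the tool's x, y, z in m, then the turn, a rotation vector about the tool's x, y, z in degrees. In form: [[jaw, x, y, z, ax, ay, az], ...]. A call has 1 to 5 rows; each row is the pose to reach, as a shift and turn from the pose commanded when the call began, along the tool's axes at that moment; what a row does not reach only later rows make up. A row lasts 1/10 s, in which the tool goes at most 50 mm and 8.59 degrees, less where a joint would pass 70% of its speed; a pose out of reach is approached as far as the arm can. A call with a gripper value outside its range is refused whole. The fingers move at their own pace and stop on an object; "grip_force" is the grip in N (left out, the last holds). Time passes only in rows, so rows that repeat a pose let the fingers close. It gives the time, the measured TCP pose, the force, the opening and the grip force at its end, in the units of the state.
- state(): the state, without advancing time (a new reading comes with each control period).
- capture(name): name is "scene" or "top"; returns the picture (384x512x3 uint8, red, green, blue); there is no depth.
- camera_params(name): a dict with "intrinsics" (3x3 intrinsics, pixels), "distortion" ([k1, k2, p1, p2, k3] as OpenCV has them; the pictures are not rectified), "R" (3x3) and "t" (3): a world point X has camera coordinates R X + t. Camera axes: x right, y down, z forward; pixel columns grow to the right and rows downward; lengths in mm; the calibration is good to about 2 mm. A picture is of the moment at which its call begins. camera_params takes no time and is no camera call.
- finish_job(): hands the job in; it is judged then, once.
The state is a dict: "time": time; "joint_positions": joint angles; "qd": joint speeds; "joint_efforts": joint torques, N m; "tcp_pos": TCP position; "tcp_rot": TCP orientation; "contact_force": force on the tool from outside, world axes, zero at the start; "torque": the same for the moment, N m; "grip_width": finger opening in mm; "grip_force": force on a finger pad.
Only numpy, scipy, OpenCV 4.12 (cv2) and the standard library are available. Lean on these libraries where they do the work, as an engineer would, in place of code of your own. Each camera call takes 0.05 s, during which the arm holds its last target. There are 200 camera calls.

## Working session

There is one attempt and no reset: what is moved stays moved. The work goes in short steps, Python scripts to look and compute and a tool call to move; the robot and the scene stay as the last step left them, time stands still between calls to the robot, and variables do not carry over. Pictures are saved under pics/ and viewed, at most 10 in all, crops included, and the job is handed in when it is done.

Besides the shell and the picture viewer there is one more tool, called after "Call:" as a command line: name --pt "numbers of a row" for each row, then --argument value for the rest. apply_moves: Moves the arm, as the interface text tells. Its arguments: {"type":"object","properties":{"deltas":{"type":"array"},"grip_force":{"type":"number"}},"required":["deltas"]}

```bash
mkdir -p pics
python3 - <<'E'
from plant import *
import cv2
s=state();print(s)
for n in("scene","top"):
    cv2.imwrite(f"pics/{n}0.png",cv2.resize(capture(n)[:,:,::-1],(800,600),interpolation=cv2.INTER_CUBIC))
    print(camera_params(n))
E
```

```text
{'time': 0.0, 'joint_positions': array([ 6.14898698e+01,  2.79309440e+00,  5.58941998e+00,  9.29344488e+01,
       -4.79879706e-04,  8.26785073e+01]), 'qd': array([-0.03021711,  0.00973327,  0.00011724,  0.06293246,  0.04729437,
       -0.03199803]), 'joint_efforts': array([-1.04440773e-03, -3.38781846e+01,  3.20014250e+01,  2.04054167e-02,
       -3.22473970e-04, -5.82043981e-06]), 'tcp_pos': array([189.46741176, 488.96235687, 238.09614305]), 'tcp_rot': array([-1.79862942e+02, -1.71259788e-02,  1.58811343e+02]), 'contact_force': array([ 0.72426963,  0.18728968, -0.23502617]), 'torque': array([-0.01449833,  0.03094353,  0.02260609]), 'grip_force': 0.0, 'grip_width': 85.22806051085284}
{'intrinsics': array([[367.05624786,   0.        , 259.81290066],
       [  0.        , 367.05624786, 196.66366395],
       [  0.        ,   0.        ,   1.        ]]), 'distortion': array([0.00872667, 0.        , 0.        , 0.        , 0.        ]), 'R': array([[-0.47903259,  0.87778089, -0.00533667],
       [ 0.74841017,  0.40523884, -0.52503686],
       [-0.4587047 , -0.25550378, -0.85106276]]), 't': array([ 210.98796274, -368.32788983, 1384.34483389])}
{'intrinsics': array([[348.21988365,   0.        , 258.84527029],
       [  0.        , 348.21988365, 194.58161349],
       [  0.        ,   0.        ,   1.        ]]), 'distortion': array([-0.08936802,  0.        ,  0.        ,  0.        ,  0.        ]), 'R': array([[ 0.0039047 , -0.99995608, -0.00852046],
       [-0.99214735, -0.00280874, -0.12504299],
       [ 0.12501356,  0.0089418 , -0.99211474]]), 't': array([  28.35756327,  517.38382218, 1306.47390832])}
```

View pics/scene0.png

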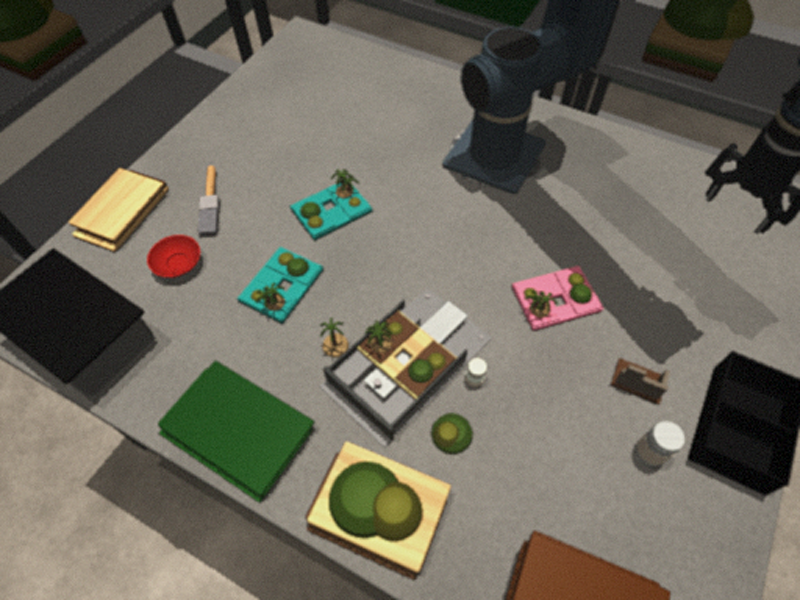

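View pics/top0.png

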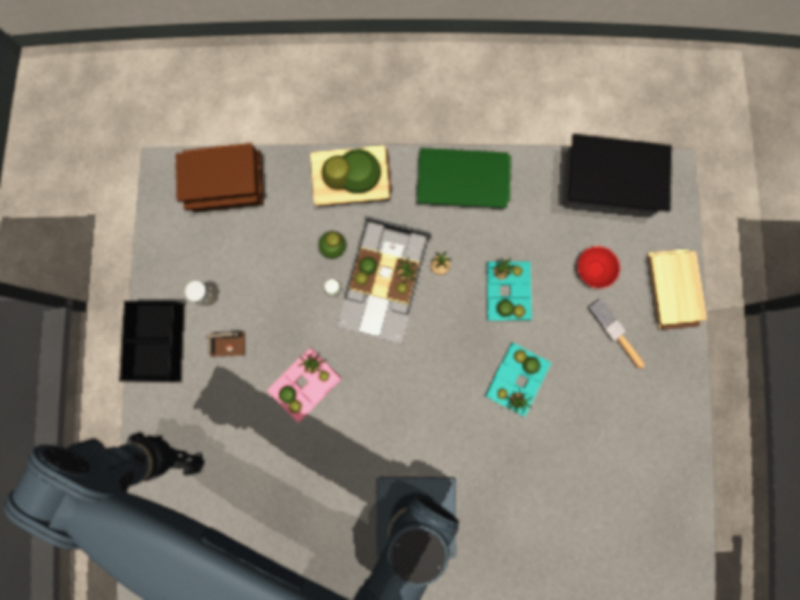

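Both views show the bay holding the plywood board with brown sides, at scene (408,355) and top (385,275).

These could be mistaken for it:
- turquoise boards at top (509,291) and (519,380)
- the pink board at top (304,385)
- the wooden block with a mound at top (350,175)

By the description I choose the one in the bay, and check it in a close crop of both views.

Run:
```python
from plant import *
import cv2,numpy as np
a=capture("top")[130:230,205:290];b=capture("scene")[175:290,195:320]
cv2.imwrite("pics/c1.png",np.hstack([cv2.resize(x[:,:,::-1],None,fx=f,fy=f,interpolation=cv2.INTER_CUBIC)[:400] for x,f in((a,4),(b,3.5))]))
```

```text
(no output)
```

View pics/c1.png

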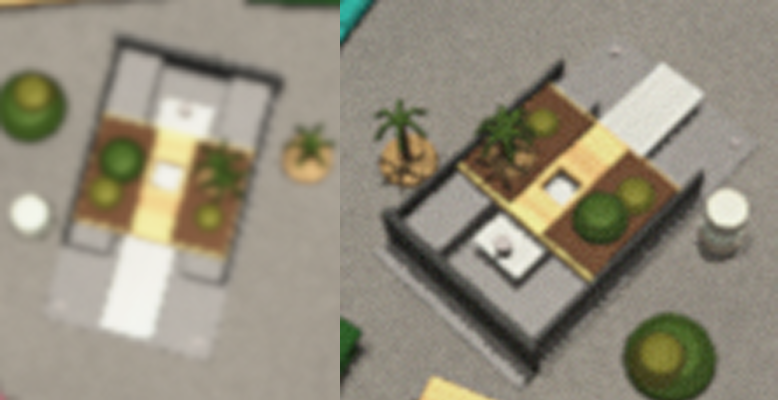

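The crop confirms the plywood board with its bare middle and square hole. The white strip runs under it, with the pin visible ahead of its far edge at crop (184,113) and (503,240). Next I fit the bay pose from both views.

```bash
cat > fit.py <<'E'
from plant import *
import cv2,numpy as np
from scipy.optimize import least_squares
P={n:camera_params(n) for n in("top","scene")}
def proj(n,X):
    p=P[n];return cv2.projectPoints(np.float64(X),cv2.Rodrigues(p["R"])[0],p["t"],p["intrinsics"],p["distortion"])[0][:,0]
ct=lambda a:np.array(a)/4+[205-.4,130-.4]
cs=lambda a:(np.array(a)-[340,0])/3.5+[195-.4,175-.4]
W=lambda q,b:np.c_[np.array(b)[:,:2]@np.array([[np.cos(q[2]),np.sin(q[2])],[-np.sin(q[2]),np.cos(q[2])]])+q[:2],np.array(b)[:,2]]
E
python3 - <<'E'
from fit import *
bay=[(-175,25,24),(-175,-25,24),(60,25,24),(60,-25,24),(50,0,39),(-105,81,51),(-105,-81,51)]
ot=ct([(102,328),(155,335),(160,97),(213,105),(184,113),(67,243),(225,282)])
os=cs([(703,95),(664,63),(512,279),(472,241),(503,238),(700,176),(563,66)])
f=lambda q:np.r_[proj("top",W(q,bay))-ot,proj("scene",W(q,bay))-os]
r=least_squares(lambda q:f(q).ravel(),[500,50,-.2],loss="soft_l1",x_scale=[1,1,.01])
q=r.x;print(q[:2],np.degrees(q[2]));print(f(q).round(1).tolist())
def brd(x,y,a):
    c,s=np.cos(a),np.sin(a)
    return np.array([(x+u*c-v*s,y+u*s+v*c,42) for u,v in[(-55,75),(-55,-75),(55,75),(55,-75),(10,0)]])
bt=ct([(75,222),(222,257),(103,117),(253,152),(167,176)]);bs=cs([(680,187),(553,85),(592,280),(460,168),(563,184)])
g=lambda p:np.r_[proj("top",W(q,brd(*p)))-bt,proj("scene",W(q,brd(*p)))-bs]
r=least_squares(lambda p:g(p).ravel(),[-20,0,0],x_scale=[1,1,.01],loss="soft_l1");print(r.x,g(r.x).round(1).tolist())
B=W(q,[(-175,0,24),(-130,0,24),(r.x[0]-55,0,36),(50,0,39),(95,0,55)]);print(B.round(1))
print(W(q,[(-140,90,0),(-140,-90,0)]).round(1), state()["tcp_pos"])
E
```

```text
[616.37470679  73.80332433] -14.490261537417437
[[-0.3, -0.3], [-1.0, 1.2], [1.0, -0.2], [0.0, 0.9], [0.4, -1.2], [-1.5, -1.1], [0.2, -0.1], [0.3, 0.1], [-1.0, -0.2], [1.0, 0.1], [-0.1, -0.2], [-0.5, 1.6], [1.2, -1.1], [-0.9, -2.2]]
[-3.05084537e+01  7.79825796e-01  5.81683065e-03] [[-0.5, 0.1], [0.6, 0.9], [-0.1, -0.8], [-0.1, -0.2], [-0.3, 0.2], [0.9, 0.4], [-0.9, -0.7], [0.3, 0.2], [-0.4, -0.6], [-0.3, 0.3]]
[[446.9 117.6  24. ]
 [490.5 106.3  24. ]
 [533.6  95.2  36. ]
 [664.8  61.3  39. ]
 [708.4  50.   55. ]]
[[503.3 196.    0. ]
 [458.3  21.7   0. ]] [189.57409747 489.17972161 238.53223583]
```

Run:
```python
from fit import *
# triangulate board palm crown & foot
for a,b in(((222,165),(505,120)),((220,185),(505,150))):
    a=ct(a);b=cs(b)
    h=lambda X:np.r_[proj("top",[X])[0]-a,proj("scene",[X])[0]-b]
    X=least_squares(h,[600,50,60]).x
    d=X[:2]-[616.4,73.8];t=np.radians(-14.49)
    print(X.round(),h(X).round(1),d@[np.cos(t),np.sin(t)],d@[-np.sin(t),np.cos(t)])
```

```text
[595.  27. 104.] [-0.5  0.2 -0.4 -0. ] -8.67402613948655 -50.67086937733876
[590.  24.  43.] [ 0.8 -0.4  0.7  0. ] -12.953441613463982 -54.535719069639924
```

Call:
apply_moves --pt "1 -0.042 -0.025 0 0 0 0" --pt "1 -0.084 -0.05 0 0 0 0" --pt "1 -0.127 -0.074 0 0 0 0" --pt "1 -0.17 -0.099 0 0 0 0" --pt "1 -0.212 -0.124 0 0 0 0" --grip_force 40

```text
time: 0.7
tcp_pos: [343.4, 295.6, 239.2]
tcp_rot: [180.0, 0.0, 158.8]
contact_force: [1.0, 0.5, 0.1]
grip_width: 12.1
grip_force: 0.0
```

Call:
apply_moves --pt "1 -0.042 -0.025 0 0 0 -1.4" --pt "1 -0.084 -0.05 0 0 0 -2.8" --pt "1 -0.127 -0.074 0 0 0 -4.2" --pt "1 -0.17 -0.099 0 0 0 -5.5" --pt "1 -0.212 -0.124 0 0 0 -6.7"

```text
time: 1.2
tcp_pos: [496.4, 103.2, 239.2]
tcp_rot: [180.0, 0.0, 165.5]
contact_force: [-0.1, 0.2, 1.0]
grip_width: -0.3
grip_force: 0.0
```

Call:
apply_moves --pt "1 0 0 0.045 0 0 0" --pt "1 0 0 0.09 0 0 0" --pt "1 0 0 0.13 0 0 0" --pt "1 0 0 0.17 0 0 0" --pt "1 0 0 0.18 0 0 0"

```text
time: 1.7
tcp_pos: [490.7, 104.6, 53.6]
tcp_rot: [-179.8, -0.6, 165.5]
contact_force: [-0.8, -0.4, -2.3]
grip_width: -0.2
grip_force: 0.0
```

Run:
```python
from plant import *
import cv2,numpy as np
print(state())
a=capture("top")[130:230,205:290];b=capture("scene")[175:290,195:320]
cv2.imwrite("pics/c2.png",np.hstack([cv2.resize(x[:,:,::-1],None,fx=f,fy=f,interpolation=cv2.INTER_CUBIC)[:400] for x,f in((a,4),(b,3.5))]))
```

```text
{'time': 1.7, 'joint_positions': array([ 4.36445547e+00,  2.43621945e+00, -1.59524275e+01,  7.22306384e+01,
        6.39085069e-04,  1.88659374e+01]), 'qd': array([ 0.17450771,  2.0236828 , -3.01055946, -8.91296522, -0.02770081,
       -0.0740341 ]), 'joint_efforts': array([-2.25614109e-01, -3.36987269e+01,  3.26470149e+01, -5.26850950e-01,
       -5.23769151e-03,  1.86820735e-06]), 'tcp_pos': array([490.71497957, 104.55024914,  53.5588714 ]), 'tcp_rot': array([-179.80034879,   -0.58622146,  165.49749326]), 'contact_force': array([-0.83766181, -0.35139483, -2.29081405]), 'torque': array([-0.01394796,  0.04408681, -0.02679249]), 'grip_force': 0.0, 'grip_width': -0.21584654686019497}
```

View pics/c2.png

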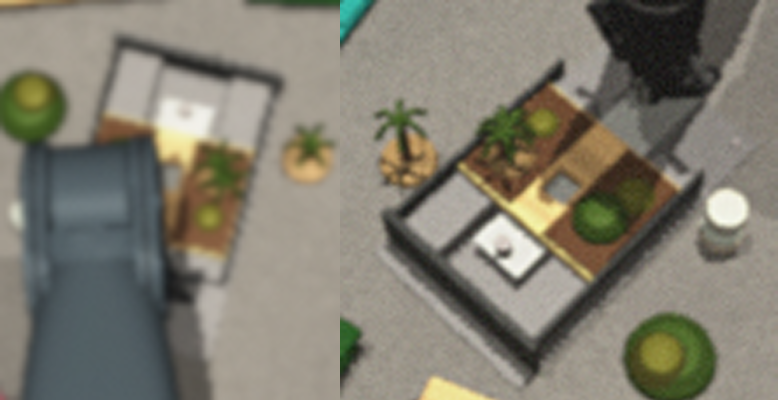

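The board is unmoved at the same crop pixels, and the gripper stands over the strip behind it, at about (650,120) in the crop. I descend until the tips touch the strip.

Call:
apply_moves --pt "1 0 0 0.012 0 0 0" --pt "1 0 0 0.022 0 0 0" --pt "1 0 0 0.022 0 0 0" --pt "1 0 0 0.022 0 0 0"

```text
time: 2.2
tcp_pos: [495.9, 105.1, 38.0]
tcp_rot: [180.0, 0.1, 165.5]
contact_force: [-0.2, -0.4, 0.3]
grip_width: 0.1
grip_force: 0.0
```

Call:
apply_moves --pt "1 0 0 0.003 0 0 0" --pt "1 0 0 0.006 0 0 0" --pt "1 0 0 0.008 0 0 0" --pt "1 0 0 0.008 0 0 0"

```text
time: 2.6
tcp_pos: [496.2, 105.1, 29.8]
tcp_rot: [180.0, 0.1, 165.5]
contact_force: [0.8, -0.5, 2.3]
grip_width: 0.0
grip_force: 1.2
```

Call:
apply_moves --pt "1 0 0 0.003 0 0 0" --pt "1 0 0 0.006 0 0 0" --pt "1 0 0 0.009 0 0 0" --pt "1 0 0 0.01 0 0 0" --pt "1 0 0 0.01 0 0 0"

```text
time: 3.1
tcp_pos: [496.1, 105.1, 19.6]
tcp_rot: [180.0, 0.1, 165.5]
contact_force: [1.5, -0.0, 5.0]
grip_width: 0.1
grip_force: 2.2
```

Call:
apply_moves --pt "1 0 0 0.001 0 0 0" --pt "1 0 0 0.002 0 0 0" --pt "1 0 0 0.002 0 0 0"

```text
time: 3.4
tcp_pos: [496.2, 105.1, 18.0]
tcp_rot: [180.0, 0.1, 165.5]
contact_force: [1.5, 0.4, 6.6]
grip_width: -0.0
grip_force: 3.1
```

Call:
apply_moves --pt "1 -0.004 0 0 0 0 0" --pt "1 -0.009 0 0 0 0 0" --pt "1 -0.014 0 0 0 0 0" --pt "1 -0.019 0 0 0 0 0" --pt "1 -0.024 0 0 0 0 0"

```text
time: 3.9
tcp_pos: [513.2, 100.6, 17.8]
tcp_rot: [180.0, -0.7, 165.6]
contact_force: [-12.2, 3.3, 18.5]
grip_width: 0.1
grip_force: 9.1
```

Call:
apply_moves --pt "1 -0.003 0 0 0 0 0" --pt "1 -0.006 0 0 0 0 0" --pt "1 -0.009 0 0 0 0 0" --pt "1 -0.012 0 0 0 0 0" --pt "1 -0.015 0 0 0 0 0"

```text
time: 4.4
tcp_pos: [524.8, 97.6, 17.8]
tcp_rot: [180.0, -1.0, 165.6]
contact_force: [-20.0, 4.5, 25.1]
grip_width: -0.2
grip_force: 13.5
```

Run:
```python
from plant import *
import cv2,numpy as np
b=capture("scene")[175:290,195:320]
cv2.imwrite("pics/c3.png",cv2.resize(b[:,:,::-1],None,fx=5,fy=5,interpolation=cv2.INTER_CUBIC))
```

```text
(no output)
```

View pics/c3.png

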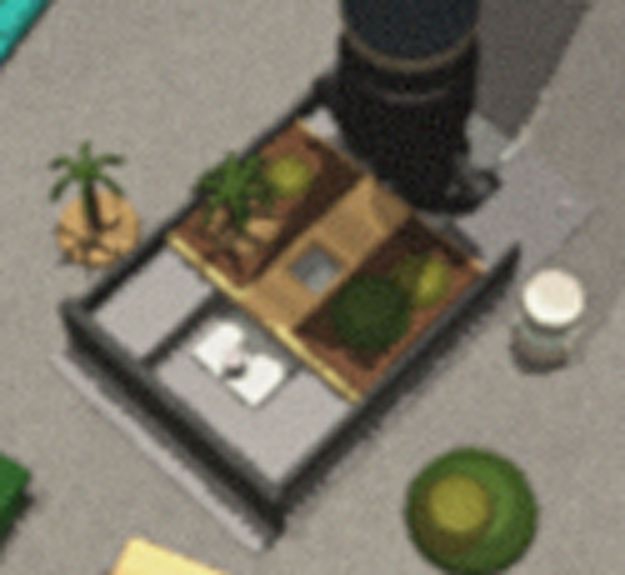

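The scene crop shows the board still unmoved, with its hole at (315,267) and the pin sunk at (235,358). The strip is bottomed and friction is high, so I ease up about 2 mm.

Call:
apply_moves --pt "1 0 0 -0.001 0 0 0" --pt "1 0 0 -0.002 0 0 0" --pt "1 0 0 -0.002 0 0 0"

```text
time: 4.75
tcp_pos: [526.4, 97.1, 18.0]
tcp_rot: [180.0, -0.8, 165.6]
contact_force: [-12.1, 4.1, 11.4]
grip_width: 0.1
grip_force: 7.5
```

Call:
apply_moves --pt "1 0 0 -0.001 0 0 0" --pt "1 0 0 -0.001 0 0 0" --pt "1 0 0 -0.001 0 0 0"

```text
time: 5.05
tcp_pos: [527.2, 96.7, 18.1]
tcp_rot: [-180.0, -0.7, 165.6]
contact_force: [-8.2, 3.9, 6.7]
grip_width: 0.1
grip_force: 5.1
```

Call:
apply_moves --pt "1 -0.003 0 0 0 0 0" --pt "1 -0.006 0 0 0 0 0" --pt "1 -0.009 0 0 0 0 0" --pt "1 -0.012 0 0 0 0 0" --pt "1 -0.012 0 0 0 0 0"

```text
time: 5.55
tcp_pos: [538.8, 93.3, 18.1]
tcp_rot: [-179.9, -0.7, 165.6]
contact_force: [-7.2, 2.3, 5.6]
grip_width: 0.1
grip_force: 4.9
```

Call:
apply_moves --pt "1 -0.003 0 0 0 0 0" --pt "1 -0.006 0 0 0 0 0" --pt "1 -0.009 0 0 0 0 0" --pt "1 -0.012 0 0 0 0 0" --pt "1 -0.015 0 0 0 0 0"

```text
time: 6.05
tcp_pos: [552.4, 89.8, 18.1]
tcp_rot: [-179.9, -0.8, 165.6]
contact_force: [-9.8, 2.5, 7.8]
grip_width: -0.4
grip_force: 6.1
```

Run:
```python
from plant import *
import cv2,numpy as np
b=capture("scene")[175:290,195:320]
cv2.imwrite("pics/c4.png",cv2.resize(b[:,:,::-1],None,fx=5,fy=5,interpolation=cv2.INTER_CUBIC))
```

```text
(no output)
```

View pics/c4.png

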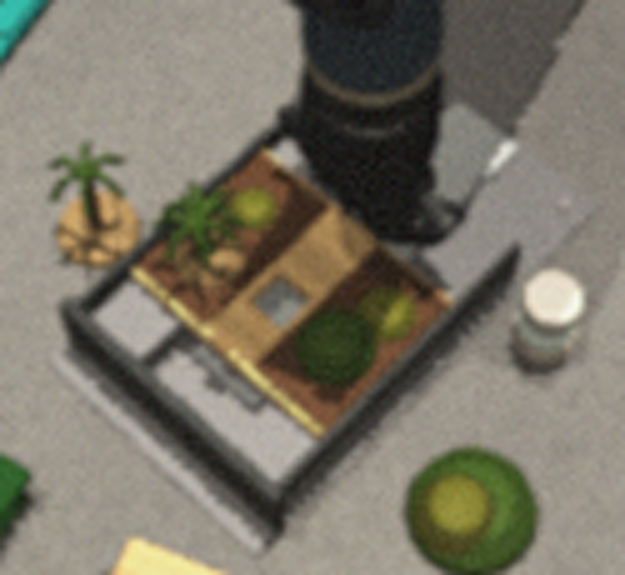

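The board is flat and moving: its hole is at (278,300) and its far edge has covered the sunk pin. I continue pushing.

Call:
apply_moves --pt "1 -0.003 0 0 0 0 0" --pt "1 -0.006 0 0 0 0 0" --pt "1 -0.009 0 0 0 0 0" --pt "1 -0.012 0 0 0 0 0" --pt "1 -0.015 0 0 0 0 0"

```text
time: 6.6
tcp_pos: [567.0, 86.1, 18.1]
tcp_rot: [-179.9, -0.8, 165.6]
contact_force: [-10.2, 2.5, 8.6]
grip_width: -0.3
grip_force: 6.2
```

Call:
apply_moves --pt "1 -0.003 0 0 0 0 0" --pt "1 -0.006 0 0 0 0 0" --pt "1 -0.009 0 0 0 0 0" --pt "1 -0.012 0 0 0 0 0" --pt "1 -0.015 0 0 0 0 0"

```text
time: 7.1
tcp_pos: [581.5, 82.3, 18.1]
tcp_rot: [-179.9, -0.8, 165.6]
contact_force: [-9.4, 2.5, 8.2]
grip_width: 0.2
grip_force: 6.2
```

Call:
apply_moves --pt "1 -0.003 0 0 0 0 0" --pt "1 -0.005 0 0 0 0 0" --pt "1 -0.007 0 0 0 0 0" --pt "1 -0.007 0 0 0 0 0"

```text
time: 7.5
tcp_pos: [588.9, 80.5, 18.1]
tcp_rot: [-179.9, -0.8, 165.6]
contact_force: [-9.3, 2.8, 7.2]
grip_width: -0.2
grip_force: 5.5
```

Call:
apply_moves --pt "1 -0.002 0 0 0 0 0" --pt "1 -0.004 0 0 0 0 0" --pt "1 -0.004 0 0 0 0 0"

```text
time: 7.8
tcp_pos: [590.1, 80.2, 18.1]
tcp_rot: [-179.9, -1.1, 165.6]
contact_force: [-15.0, 3.5, 12.6]
grip_width: -0.1
grip_force: 10.7
```

Call:
apply_moves --pt "1 -0.002 0 0 0 0 0" --pt "1 -0.003 0 0 0 0 0" --pt "1 -0.003 0 0 0 0 0"

```text
time: 8.1
tcp_pos: [590.1, 80.3, 18.2]
tcp_rot: [-179.9, -1.4, 165.7]
contact_force: [-21.6, 5.5, 17.1]
grip_width: -0.2
grip_force: 15.3
```

Run:
```python
from plant import *
import cv2,numpy as np
b=capture("scene")[175:290,195:320]
cv2.imwrite("pics/c5.png",cv2.resize(b[:,:,::-1],None,fx=5,fy=5,interpolation=cv2.INTER_CUBIC))
```

```text
(no output)
```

View pics/c5.png

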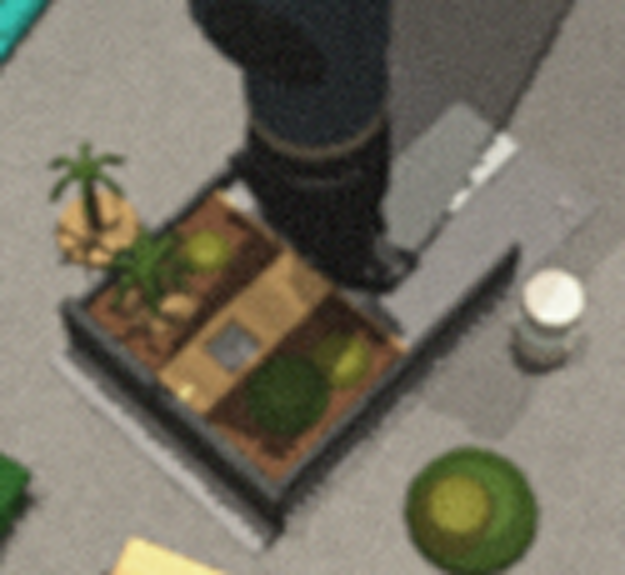

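The board is home against the stop wall with its hole at (235,345), where the pin is, and the pushing force rises without movement. I back off along the strip, then lift.

Call:
apply_moves --pt "1 0.005 0 0 0 0 0" --pt "1 0.01 0 0 0 0 0" --pt "1 0.015 0 0 0 0 0" --pt "1 0.02 0 0 0 0 0" --pt "1 0.02 0 0 0 0 0"

```text
time: 8.65
tcp_pos: [582.9, 82.5, 20.9]
tcp_rot: [180.0, 0.1, 165.5]
contact_force: [1.6, -0.7, 4.6]
grip_width: -0.1
grip_force: 2.2
```

Call:
apply_moves --pt "1 0 0 -0.005 0 0 0" --pt "1 0 0 -0.015 0 0 0" --pt "1 0 0 -0.035 0 0 0" --pt "1 0 0 -0.07 0 0 0" --pt "1 0 0 -0.11 0 0 0"

```text
time: 9.15
tcp_pos: [579.2, 82.6, 128.3]
tcp_rot: [-179.9, -0.5, 165.5]
contact_force: [0.7, -0.1, -0.2]
grip_width: 0.2
grip_force: 0.0
```

Call:
apply_moves --pt "1 0.04 0 -0.02 0 0 0" --pt "1 0.08 0 -0.04 0 0 0" --pt "1 0.12 0 -0.06 0 0 0" --pt "1 0.15 0 -0.08 0 0 0" --pt "1 0.15 0 -0.08 0 0 0"

```text
time: 9.65
tcp_pos: [434.6, 121.1, 213.3]
tcp_rot: [179.9, 0.0, 165.6]
contact_force: [1.6, 0.1, 0.3]
grip_width: -0.3
grip_force: 0.0
```

Run:
```python
from plant import *
import cv2,numpy as np
a=capture("top")[130:230,205:290];b=capture("scene")[175:290,195:320]
cv2.imwrite("pics/c6.png",np.hstack([cv2.resize(x[:,:,::-1],None,fx=f,fy=f,interpolation=cv2.INTER_CUBIC)[:400] for x,f in((a,4),(b,3.5))]))
```

```text
(no output)
```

View pics/c6.png

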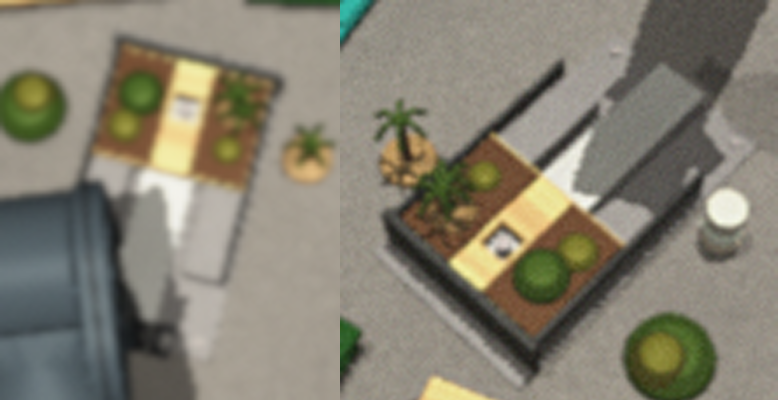

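The board sits flat against the stop. The pin is visible in the hole at crop (184,108) and (503,238), the same pixels as when it was up at the start, and the bystanders are unmoved.

```bash
python3 -c "
from plant import *
print(finish_job())"
```

```text
the job is handed in; nothing more can be done
None
```

The board is home against the stop with the pin up in its square hole, the arm is clear, no bystander moved in the pictures, and the job was handed in at about 10 s; no verdict came back.

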